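Swap the flasks on the press-to-run mixer and hold the next one down

ROBOT

A 7-joint arm with a two-finger parallel gripper is mounted at the origin on the work surface. World frame = base frame: x ahead of the robot, y to its left, z up, the work surface at z = 0. Lengths are in m, angles in rad, forces in N, time in s.
With the tool pointing down it reaches from about 0.35 to 0.9 m from the base axis. Payload 8.1 kg.
Tool frame: the origin (TCP) lies midway between the tips of the shut fingers; the grasp point (between the pads) lies 19 mm behind it; z points along the fingers, y is the line along which they close (so a half turn about z gives the same grasp; the last joint's range is limited). The gripper opens to 92 mm and grips with 3 to 60 N. Pads are 19 mm wide; open, the fingers measure 130 mm over their backs; the gripper's body (75 mm by 190 mm) begins 47 mm behind the grasp point.
Start: joints at [-1.251, 0.434, 0.025, 1.573, -0.012, 1.134, -0.075], TCP at [0.256, 0.57, 0.227] pointing down, gripper open.
Joint ranges: [-2.62, 2.62], [-0.44, 2.09], [-1.27, 1.32], [0.08, 2.57], [-1.32, 4.46], [0.12, 2], [-2.74, 2.74]. Speed limits (rad/s): [2.22, 2.22, 3.01, 3.01, 3.14, 3.14, 3.14].

INTERFACE

Orientations are given as a rotation vector (axis times angle).
In Python, from cell import arm gives the robot as it stands.
- The arm moves only by the tool carry_out, never from a script. Its arguments are lists of equal length, an entry for each row: "claw": the finger opening in cm, from 0 to 9.18; "delta_pos": the shift along the tool's x, y, z in cm, a list of three; "angular": the turn, a rotation vector about the tool's x, y, z in rad, a list of three. In form: {"claw": [claw, ...], "delta_pos": [[dx, dy, dz], ...], "angular": [[ax, ay, az], ...]}. A call has 1 to 20 rows; each row shifts and turns the commanded pose from where the row before left it, along the tool's axes as they then stand; what a row does not reach is not made up. A row lasts 1/10 s, in which the tool goes at most 50 mm and 8.59 degrees, less where a joint would pass 70% of its speed; a pose out of reach is approached as far as the arm can. A call with a gripper value outside its range is refused whole. The fingers move at their own pace and stop on an object; "force" is the grip in N (left out, the last holds). Time passes only in rows, so rows that do not move let the fingers close. It gives the time, the measured TCP pose, the force, the opening and the grip force at its end, in the units of the state.
- arm.observe(): the state, without advancing time (a new reading comes with each control period).
- arm.get_image(name): name is "scene" or "top" or "wrist"; returns a dict with "frame" (420x560x3 uint8, red, green, blue), "mtx" (3x3 intrinsics, pixels), "dist" ([k1, k2, p1, p2, k3] as OpenCV has them; the pictures are not rectified), "T" (4x4, takes a point from camera to world coordinates). Camera axes: x right, y down, z forward; pixel columns grow to the right and rows downward; lengths in m; the calibration is good to about 2 mm. A picture is of the moment at which its call begins. There is no depth.
- arm.sign_off(): hands the job in; it is judged then, once.
Trained networks look in a picture, given as the dict that the camera call returned (one of the last four; its "shot" number tells which), for a name from the list of things; names that differ only in an ending like _2 or _b are one class to them, and where a whole thing is asked for, a point or a joint stands for the part that bears it (a point fixed in the world has none). Each returns a list of dicts, best first, with "conf" (0 to 1); they miss things now and then, are a little off and sometimes report something else, mostly with a low value. They report only what shows in the picture. A call takes as long as a camera call. They do not tell look-alikes from the thing itself.
- arm.look_for(label, picture): "centre" ([column, row] as shares, 0 to 1, of the picture: columns of its width, rows of its height, amid what is visible of it).
- arm.trace(label, picture): "region" (420x560 bool, what is visible of it) and "centre" ([column, row] as shares, 0 to 1, of the picture: columns of its width, rows of its height, amid what is visible of it).
- arm.place_of(label, picture): "centre" ([column, row] as shares, 0 to 1, of the picture: columns of its width, rows of its height: a listed point, or the origin of a listed thing).
The state is a dict: "clock": time; "joints": joint angles; "dq": joint speeds; "joint_efforts": joint torques, N m; "position": TCP position; "ee_rot": TCP orientation; "force": force on the tool from outside, world axes, zero at the start; "ft_torque": the same for the moment, N m; "width": opening from 0.0 (shut) to 1.0 (fully open); "gripper_force": force on a finger pad.
Only numpy, scipy, OpenCV 4.12 (cv2) and the standard library are available. Lean on these libraries where they do the work, as an engineer would, in place of code of your own. Each camera call takes 0.05 s, during which the arm holds its last target. There are 200 camera calls.

TASK

The small round flask in the mixer's sprung ring is finished: lift it out and set it upright and gently in the empty cork ring, and let go of it. Then take the large round flask from the other cork ring, seat it upright in the mixer's sprung ring, press it down until the ring has gone most of the way down (about 20 mm of its 24 mm), and finish while still holding the flask pressed down like that, for the mixer runs only while it is held. Never push on the mixer or its ring with the gripper itself, and leave the mug, the ink tin and the hand roller where they are.

Things in the scene. Friction and masses are not known exactly. Their poses are not given: they have to be found in the camera images.
- large_flask: The larger stoppered round flask, amber glass, 250 to 430 g, weighted low. Ball 80 mm across; straight round neck 28 mm across from z = 78 to 126 mm, black stopper 22 mm across from there to 138 mm. Origin: the lowest point of the ball, z up along the neck. Starts upright in the cork ring rest_a, origin about 8 mm above the table. Grasp the neck at z = 104 mm.
- small_flask: The smaller stoppered round flask, amber glass, 160 to 280 g, weighted low. Ball 68 mm across; straight round neck 24 mm across from z = 66 to 112 mm, black stopper 18 mm across from there to 124 mm. Origin: the lowest point of the ball, z up. Starts upright in the mixer's ring, origin about 86 mm above the table. Grasp the neck at z = 90 mm.
- rest_a: Cork ring fixed to the table that holds the large flask at the start: 78 mm outside, 42 mm inside, 18 mm high. Origin on its axis at the table top.
- rest_b: The identical empty cork ring, fixed to the table, on the other side of the mixer; the small flask goes here: seated in it, that flask's origin is about 6 mm above the table.
- mixer: Fixed white mixer, housing 150 mm long (x), 130 mm wide, top 50 mm above the table. Above its middle stands the sprung steel wire ring on three upright rods with coil springs. Origin under its centre at the table top.
- cradle_ring (a point): Centre of the sprung ring (8 mm round wire, 72 mm outside, 56 mm inside), 100 mm above the table when up; moves down with the ring. A ball rests on the wire and centres itself: seated, the large flask's origin lies about 10 mm below this point, the small one's about 13.5 mm below it. The space below is free.
- cradle (a joint): How far the ring is pressed down, in m: 0 up, 0.024 at its lower stop. Spring: about 4 N to start it moving, about 13.6 N at the stop (400 N/m); it springs back up when released.
- mug: White mug 80 mm across, 95 mm high, bystander. Origin under its centre.
- ink_tin: Steel tin 84 mm across, 75 mm high, bystander. Origin under its centre.
- roller: Hand ink roller lying down: rubber roll 42 mm across, 120 mm long, its wooden handle along the body's -x to 150 mm. Bystander. Origin under the middle of the roll.
Not all that is in view belongs to the job. Leave any green look-alike of the small_flask alone. Leave any purple look-alike of the large_flask alone.

How it is judged:
On the way:
1. the small flask sits upright in the empty cork ring, let go (horizontal distance between small_flask and rest_b below 0.01 m and height (world z) of small_flask below 0.012 m and angle between small_flask's own z axis and vertical below 0.25 rad and contact force between each of the arm, the fingers and small_flask below 0.2 N and linear speed of small_flask below 0.05 m/s), for 0.3 s.
At the end, for the whole second after the job is handed in: Small flask untouched and upright (0.25 rad) in the once empty cork ring, within 10 mm of its axis. Large flask upright (0.2 rad) in the sprung ring, within 8 mm of its axis, held still by the arm: ring 16 mm or more down, over 6 N on it, arm on flask over 3 N, arm not on mixer (all of step 1 and value of joint cradle above 0.016 m and horizontal distance between large_flask and cradle_ring below 0.008 m and z of large_flask in the frame of cradle_ring below -0.005 m and angle between large_flask's own z axis and vertical below 0.2 rad and contact force between large_flask and mixer above 6 N and contact force between any of the fingers, the arm and large_flask above 3 N and contact force between each of the arm, the fingers and mixer below 0.5 N and linear speed of large_flask below 0.02 m/s); the arm keeps its last pose, push and grip.
It fails at once if the mug, ink tin or hand roller is pushed over 3 cm or tipped (distance of any of mug, ink_tin, roller from where it was at the start of the episode above 0.03 m or angle between any of mug, ink_tin's own z axis and vertical above 0.5 rad).
It fails at once if a glass flask is tipped or rolls away (angle between any of large_flask, small_flask's own z axis and vertical above 0.8 rad).
It fails at once if the small flask is dropped or slammed onto its cork ring (over 40 N) (contact force between small_flask and rest_b above 40 N).
It fails at once if the large flask is rammed into the mixer (over 45 N) (contact force between large_flask and mixer above 45 N).
It fails at once if the gripper itself pushes on the mixer or its ring (over 4 N) (contact force between any of the fingers, the arm and mixer above 4 N).
It also fails if it takes over 59 s, if anything falls off the work surface, if the arm or the gripper's body presses on something with over 40 N, if the wrist force passes 120 N, or if a joint passes its speed limit or range.

## Working session

There is one attempt and no reset: what is moved stays moved. The work goes in short steps, Python scripts to look and compute and a tool call to move; the robot and the scene stay as the last step left them, time stands still between calls to the robot, and variables do not carry over. Pictures are saved under pics/ and viewed, at most 10 in all, crops included, and the job is handed in when it is done.

Besides the shell and the picture viewer there is one more tool, called after "Request:" as name(argument=value, ...) on one line, values as JSON. carry_out: Moves the arm, as the interface text tells. Its arguments: {"type":"object","properties":{"claw":{"type":"array","items":{"type":"number"}},"delta_pos":{"type":"array","items":{"type":"array","items":{"type":"number"}}},"angular":{"type":"array","items":{"type":"array","items":{"type":"number"}}},"force":{"type":"number"}},"required":["claw","delta_pos","angular"]}

```bash
mkdir -p pics
cat > h.py <<'E'
import numpy as np, cv2
from cell import arm
def ray(p,c):
    u=np.array([[[c[0]*560,c[1]*420]]],float)
    n=cv2.undistortPoints(u,np.array(p["mtx"],float),np.array(p["dist"],float))[0,0]
    T=np.array(p["T"]); d=T[:3,:3]@np.array([n[0],n[1],1]); return T[:3,3],d
def at_z(p,c,z):
    o,d=ray(p,c); return o+d*(z-o[2])/d[2]
def proj(p,X):
    T=np.linalg.inv(np.array(p["T"])); r=cv2.Rodrigues(T[:3,:3])[0]
    return cv2.projectPoints(np.array([X],float),r,T[:3,3],np.array(p["mtx"],float),np.array(p["dist"],float))[0][0,0]
E
python3 - <<'E'
from h import *
s=arm.observe(); print({k:np.round(v,3) for k,v in s.items() if k in("clock","position","ee_rot","force","width")})
Z=dict(large_flask=.008,small_flask=.086,rest_a=0,mixer=0,cradle_ring=.1,mug=0,ink_tin=0,roller=0)
for n in("scene","top"):
    p=arm.get_image(n); cv2.imwrite(f"pics/{n}0.png",p["frame"][:,:,::-1])
    print(n,np.round(np.array(p["T"])[:3,3],2))
    for l,z in Z.items():
        print(l,[(round(r["conf"],2),np.round(np.array(r["centre"])*[560,420]).astype(int).tolist(),np.round(at_z(p,r["centre"],z)[:2],3).tolist()) for r in arm.place_of(l,p)])
E
```

```text
{'clock': np.float64(0.0), 'position': array([0.256, 0.569, 0.226]), 'ee_rot': array([-6.590e-01, -3.071e+00,  2.000e-03]), 'force': array([ 0.408, -0.511,  0.575]), 'width': np.float64(1.003)}
scene [ 1.02 -0.38  0.76]
large_flask [(0.89, [113, 300], [0.486, -0.297]), (0.62, [162, 276], [0.517, -0.19])]
small_flask [(0.94, [255, 215], [0.598, 0.035]), (0.89, [215, 212], [0.52, -0.019])]
rest_a [(0.91, [303, 169], [0.527, 0.308]), (0.76, [115, 303], [0.49, -0.296])]
mixer [(0.58, [258, 239], [0.603, 0.035])]
cradle_ring [(0.52, [259, 214], [0.611, 0.035])]
mug [(0.68, [342, 219], [0.721, 0.224])]
ink_tin [(0.69, [236, 329], [0.728, -0.165])]
roller [(0.8, [347, 147], [0.563, 0.476])]
top [0.39 0.07 1.2 ]
large_flask [(0.95, [411, 252], [0.486, -0.297]), (0.8, [371, 244], [0.509, -0.183])]
small_flask [(0.6, [294, 207], [0.606, 0.039])]
rest_a [(0.64, [144, 231], [0.558, 0.479]), (0.61, [412, 249], [0.495, -0.305]), (0.59, [203, 242], [0.524, 0.302])]
mixer [(0.63, [293, 211], [0.611, 0.039])]
cradle_ring [(0.48, [295, 205], [0.608, 0.037])]
mug [(0.58, [232, 174], [0.725, 0.22])]
ink_tin [(0.75, [361, 172], [0.726, -0.166])]
roller [(0.96, [145, 229], [0.563, 0.476]), (0.46, [411, 249], [0.493, -0.302])]
```

View pics/scene0.png

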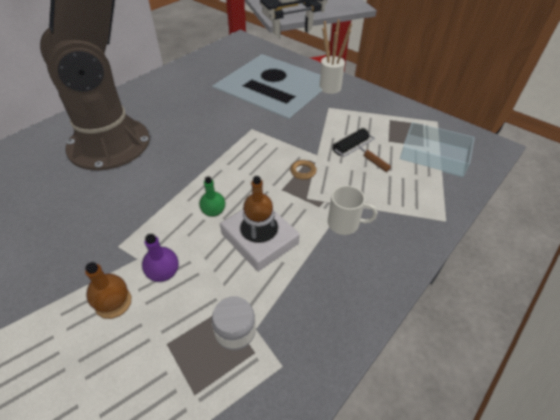

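View pics/top0.png

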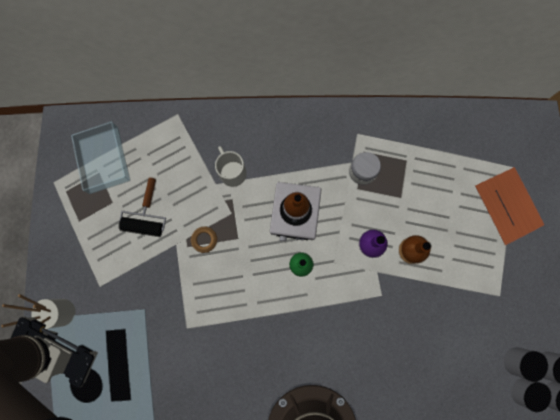

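The scene shows the small amber flask in the mixer at scene px (258,205), the empty cork ring at (303,169), the large amber flask at (108,293), and green and purple decoys at (211,200) and (160,262). Next I move over the mixer for a wrist view.

Request:
carry_out(claw=[9,9,9,9,9,9,9,9,9,9,9,9,9,9,9,9,9,9,9,9], delta_pos=[[-1,-0.6,-1.5],[-2,-1.3,-1.5],[-2.8,-1.8,-1.5],[-2.8,-1.8,-1.5],[-2.8,-1.8,-1.5],[-2.8,-1.8,-1.5],[-2.8,-1.8,0],[-2.8,-1.8,0],[-2.8,-1.8,0],[-2.8,-1.8,0],[-2.8,-1.8,0],[-2.8,-1.8,0],[-2.8,-1.8,0],[-2.8,-1.8,0],[-2.8,-1.8,0],[-2.8,-1.8,0],[-2.8,-1.8,0],[-2.8,-1.8,0],[-2.8,-1.8,0],[-2.8,-1.8,0]], angular=[[0,0,0],[0,0,0],[0,0,0],[0,0,0],[0,0,0],[0,0,0],[0,0,0],[0,0,0],[0,0,0],[0,0,0],[0,0,0],[0,0,0],[0,0,0],[0,0,0],[0,0,0],[0,0,0],[0,0,0],[0,0,0],[0,0,0],[0,0,0]], force=30)

```text
clock: 2.9
position: [0.6031, 0.0359, 0.3182]
ee_rot: [0.66, 3.07, 0.001]
force: [-0.0, 0.6, -0.1]
width: 0.983
gripper_force: 0.0
```

```bash
cat >> h.py <<'E'
from scipy.spatial.transform import Rotation as Ro
def st():
    s=arm.observe(); print({k:np.round(s[k],4).tolist() for k in("clock","position","ee_rot","joints","force","width","gripper_force")}); return s
def to_tool(s,X):
    return np.round(100*Ro.from_rotvec(s["ee_rot"]).as_matrix().T@(np.array(X)-s["position"]),2)
E
python3 - <<'E'
from h import *
s=st()
p=arm.get_image("wrist"); cv2.imwrite("pics/w1.png",p["frame"][:,:,::-1]); print(np.round(p["T"],3))
for l,z in dict(small_flask=.086,cradle_ring=.1,mixer=0,rest_a=0).items():
    print(l,[(round(r["conf"],2),np.round(np.array(r["centre"])*[560,420]).astype(int).tolist(),np.round(at_z(p,r["centre"],z)[:2],3).tolist()) for r in arm.place_of(l,p)])
E
```

```text
{'clock': 2.9, 'position': [0.6031, 0.0359, 0.3182], 'ee_rot': [0.6599, 3.0704, 0.0011], 'joints': [-0.3842, 0.3452, 0.335, 1.5055, -0.1158, 1.3092, 1.1098], 'force': [-0.0302, 0.5734, -0.12], 'width': 0.9827, 'gripper_force': 0.0}
[[ 0.411  0.882  0.23   0.541]
 [ 0.911 -0.398 -0.103  0.064]
 [ 0.001  0.252 -0.968  0.477]
 [ 0.     0.     0.     1.   ]]
small_flask [(0.82, [280, 186], [0.608, 0.035]), (0.78, [223, 77], [0.468, 0.028])]
cradle_ring []
mixer [(0.71, [277, 173], [0.604, 0.032])]
rest_a [(0.73, [432, 45], [0.53, 0.297]), (0.63, [49, 192], [0.486, -0.296])]
```

View pics/w1.png

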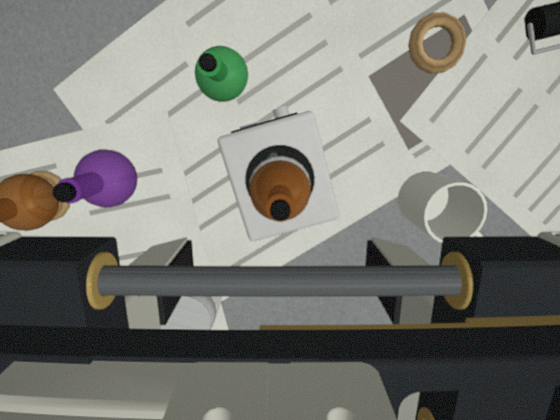

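The wrist view shows the small flask's stopper at (281,209), the empty cork ring at (437,42), the green decoy at (220,72), and the purple one at (105,180) with the large amber flask to its left at (25,200). I'll check the stopper and ring positions across the cameras.

Run:
```python
from h import *
for n in("wrist","scene","top"):
    p=arm.get_image(n)
    hsv=cv2.cvtColor(p["frame"],cv2.COLOR_RGB2HSV)
    px={"wrist":(281,209),"scene":(257,181),"top":(297,198)}[n]
    dark=(hsv[...,2]<45).astype(np.uint8)
    k,lab,stt,cen=cv2.connectedComponentsWithStats(dark)
    i=lab[px[1],px[0]]; print(n,"stopper blob",i,stt[i].tolist(),cen[i].round(1), at_z(p,(cen[i]+.5)/[560,420],.205)[:2].round(4))
    for l,z in (("rest_a",.012),("large_flask",.05),("small_flask",.12)):
      for r in arm.trace(l,p):
        m=r["region"]; v,u=np.nonzero(m); c,rad=cv2.minEnclosingCircle(np.stack([u,v],1).astype(np.float32))
        print(n,l,round(r["conf"],2),m.sum(),np.round(c),at_z(p,((c[0]+.5)/560,(c[1]+.5)/420),z)[:2].round(4))
```

```text
wrist stopper blob 7 [269, 202, 19, 20, 303] [277.9 211.6] [0.6074 0.0349]
wrist rest_a 0.95 2241 [436.  43.] [0.53   0.3005]
wrist rest_a 0.94 353 [ 45. 196.] [ 0.4906 -0.2952]
wrist large_flask 0.95 2698 [ 25. 203.] [ 0.4905 -0.2972]
wrist large_flask 0.73 3514 [ 93. 184.] [ 0.5087 -0.1942]
wrist small_flask 0.74 2371 [220.  74.] [0.471  0.0314]
wrist small_flask 0.63 2918 [279. 192.] [0.6085 0.0353]
scene stopper blob 59 [254, 178, 6, 6, 26] [256.4 180.2] [0.6103 0.034 ]
scene rest_a 0.86 304 [113. 303.] [ 0.4972 -0.3004]
scene rest_a 0.59 340 [302. 168.] [0.5333 0.2978]
scene large_flask 0.73 1455 [103. 286.] [ 0.473  -0.2953]
scene large_flask 0.58 1231 [157. 256.] [ 0.4973 -0.1755]
scene small_flask 0.94 964 [256. 199.] [0.5882 0.0517]
scene small_flask 0.89 729 [210. 196.] [ 0.5037 -0.012 ]
scene small_flask 0.19 918 [360. 156.] [0.6854 0.3332]
top stopper blob 0 [0, 0, 560, 420, 222481] [277.7 203.1] [0.5925 0.0811]
top rest_a 0.92 363 [204. 240.] [0.5277 0.2958]
top rest_a 0.53 21 [402. 256.] [ 0.4703 -0.2712]
top large_flask 0.92 670 [415. 248.] [ 0.4901 -0.2991]
top large_flask 0.84 609 [373. 244.] [ 0.5055 -0.1798]
```

Request:
carry_out(claw=[9,9,9,9,9,9,9,9,9,9,2,2,2,2,2,2,2,2], delta_pos=[[-0.5,0.1,1],[0,0,2],[0,0,2],[0,0,2],[0,0,2],[0,0,2],[0,0,2],[0,0,2],[0,0,1.1],[0,0,0],[0,0,0],[0,0,0],[0,0,0],[0,0,0],[0,0,0],[0,0,0],[0,0,0],[0,0,0]], angular=[[0,0,0],[0,0,0],[0,0,0],[0,0,0],[0,0,0],[0,0,0],[0,0,0],[0,0,0],[0,0,0],[0,0,0],[0,0,0],[0,0,0],[0,0,0],[0,0,0],[0,0,0],[0,0,0],[0,0,0],[0,0,0]], force=30)

```text
clock: 5.55
position: [0.6076, 0.0369, 0.1557]
ee_rot: [0.659, 3.072, 0.0]
force: [-0.3, -0.2, -0.2]
width: 0.335
gripper_force: 0.0
```

Run:
```python
from h import *
s=st()
p=arm.get_image("wrist"); cv2.imwrite("pics/w2.png",p["frame"][:,:,::-1])
for r in arm.trace("rest_a",p): 
    v,u=np.nonzero(r["region"]); c,rad=cv2.minEnclosingCircle(np.stack([u,v],1).astype(np.float32)); print(r["conf"],c,rad,at_z(p,((c[0]+.5)/560,(c[1]+.5)/420),.012).round(4))
```

```text
{'clock': 5.55, 'position': [0.6076, 0.0369, 0.1557], 'ee_rot': [0.6593, 3.0716, 0.0], 'joints': [-0.3557, 0.4801, 0.2987, 1.7191, -0.1659, 0.9671, 1.1535], 'force': [-0.3456, -0.2354, -0.2433], 'width': 0.3347, 'gripper_force': 0.0}
0.82 (517.5, 7.0) 42.08631896972656 [0.5387 0.2941 0.012 ]
```

View pics/w2.png

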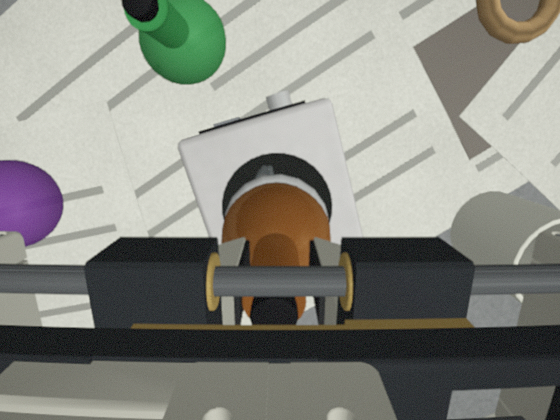

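The fingers straddle the small flask's neck (px 272,250), centred on it, but are still closing. I'll finish the grip and lift.

Request:
carry_out(claw=[1.5,1.5,1.5,1.5,1.5,1.5], delta_pos=[[0,0,0],[0,0,0],[0,0,0],[0,0,0],[0,0,0],[0,0,0]], angular=[[0,0,0],[0,0,0],[0,0,0],[0,0,0],[0,0,0],[0,0,0]])

```text
clock: 6.25
position: [0.6072, 0.036, 0.1556]
ee_rot: [-0.66, -3.071, 0.002]
force: [-2.7, -4.9, 0.3]
width: 0.257
gripper_force: 29.9
```

Run:
```python
from h import *
st()
```

```text
{'clock': 6.25, 'position': [0.6072, 0.036, 0.1556], 'ee_rot': [-0.6602, -3.0708, 0.0017], 'joints': [-0.3554, 0.4802, 0.2993, 1.7196, -0.1651, 0.9675, 1.1535], 'force': [-2.6551, -4.9344, 0.3152], 'width': 0.2567, 'gripper_force': 29.9286}
```

Request:
carry_out(claw=[1.5,1.5,1.5,1.5,1.5,1.5,1.5,1.5,1.5,1.5,1.5,1.5,1.5,1.5,1.5,1.5,1.5,1.5,1.5,1.5], delta_pos=[[0,0,-0.5],[0,0,-1],[0,0,-2],[0,0,-2],[0,0,-2],[0,0,-2],[0.7,0.8,-1],[1.5,1.7,0],[1.8,2.1,0],[2,2.4,0],[2,2.4,0],[2,2.4,0],[2,2.4,0],[1.8,2.1,0],[1.5,1.7,0],[1.5,1.7,0],[0.9,1.2,0],[0,0,0],[0,0,0],[0,0,0]], angular=[[0,0,0],[0,0,0],[0,0,0],[0,0,0],[0,0,0],[0,0,0],[0,0,0],[0,0,0],[0,0,0],[0,0,0],[0,0,0],[0,0,0],[0,0,0],[0,0,0],[0,0,0],[0,0,0],[0,0,0],[0,0,0],[0,0,0],[0,0,0]])

```text
clock: 8.25
position: [0.5326, 0.2987, 0.2608]
ee_rot: [0.662, 3.071, -0.001]
force: [0.1, 1.0, -1.8]
width: 0.262
gripper_force: 30.0
```

```bash
cat > ring.py <<'E'
from h import *
s=st()
for n in ("wrist","top","scene"):
    p=arm.get_image(n)
    if n=="wrist": cv2.imwrite("pics/w3.png",p["frame"][:,:,::-1])
    for r in arm.place_of("rest_a",p): print(n,"place",round(r["conf"],2),at_z(p,r["centre"],0)[:2].round(4))
    for r in arm.trace("rest_a",p):
        v,u=np.nonzero(r["region"]); c,rad=cv2.minEnclosingCircle(np.stack([u,v],1).astype(np.float32)); print(n,round(r["conf"],2),r["region"].sum(),np.round(c),round(rad),at_z(p,((c[0]+.5)/560,(c[1]+.5)/420),.012)[:2].round(4))
E
python3 ring.py
```

```text
{'clock': 8.25, 'position': [0.5326, 0.2987, 0.2608], 'ee_rot': [0.6621, 3.0706, -0.0009], 'joints': [-0.7714, 0.3875, 0.2458, 1.5757, -0.0984, 1.1907, 0.6395], 'force': [0.0773, 0.9714, -1.839], 'width': 0.2621, 'gripper_force': 29.9501}
wrist place 0.93 [0.528  0.3004]
wrist 0.66 1430 [280. 177.] 31 [0.5309 0.3007]
top place 0.48 [0.5279 0.2984]
top place 0.46 [ 0.4891 -0.3093]
top 0.61 626 [416. 248.] 15 [ 0.4938 -0.3125]
top 0.49 48 [212. 243.] 7 [0.5174 0.2725]
scene place 0.8 [ 0.4867 -0.2924]
scene place 0.71 [0.5306 0.2948]
scene 0.84 360 [303. 169.] 13 [0.5357 0.2971]
scene 0.6 304 [113. 303.] 20 [ 0.4972 -0.3004]
```

View pics/w3.png

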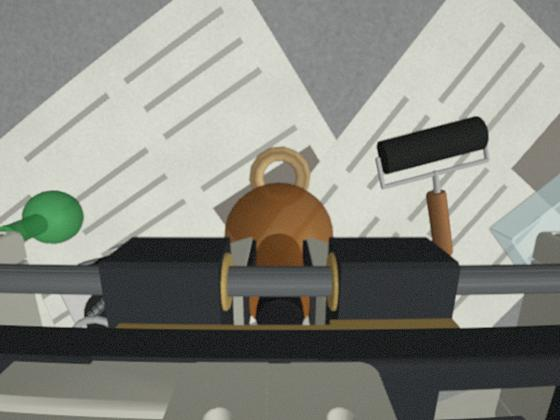

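The flask is held upright at (278,240) directly over the cork ring at (281,172). I'll lower it to just above its seat, then slowly.

Request:
carry_out(claw=[1.5,1.5,1.5,1.5,1.5,1.5,1.5,1.5,1.5,1.5,1.5,1.5,1.5,1.5,1.5,1.5], delta_pos=[[0.2,-0.1,1],[0,0,2],[0,0,2],[0,0,2],[0,0,2],[0,0,2],[0,0,2],[0,0,2],[0,0,1],[0,0,0.5],[0,0,0.5],[0,0,0.3],[0,0,0.3],[0,0,0.2],[0,0,0],[0,0,0]], angular=[[0,0,0],[0,0,0],[0,0,0],[0,0,0],[0,0,0],[0,0,0],[0,0,0],[0,0,0],[0,0,0],[0,0,0],[0,0,0],[0,0,0],[0,0,0],[0,0,0],[0,0,0],[0,0,0]])

```text
clock: 10.3
position: [0.5299, 0.3001, 0.083]
ee_rot: [0.659, 3.071, 0.0]
force: [-0.3, -0.0, -2.1]
width: 0.256
gripper_force: 29.9
```

```bash
python3 ring.py
```

```text
{'clock': 10.3, 'position': [0.5299, 0.3001, 0.083], 'ee_rot': [0.6593, 3.0714, 0.0004], 'joints': [-0.7422, 0.5599, 0.2021, 1.7802, -0.1469, 0.8158, 0.6787], 'force': [-0.2603, -0.0381, -2.0516], 'width': 0.2558, 'gripper_force': 29.95}
wrist 0.91 1440 [280. 209.] 51 [0.5233 0.3036]
top place 0.38 [ 0.4905 -0.2964]
top 0.41 4 [402. 257.] 1 [ 0.4689 -0.2697]
scene place 0.7 [ 0.4871 -0.2933]
scene place 0.63 [0.5284 0.2979]
scene place 0.18 [ 0.483  -0.2989]
scene 0.75 170 [303. 169.] 12 [0.5357 0.2971]
scene 0.64 298 [113. 303.] 20 [ 0.4972 -0.3004]
```

Request:
carry_out(claw=[1.5,1.5,1.5,1.5,1.5,1.5,1.5], delta_pos=[[0,0,0.15],[0,0,0.15],[0,0,0.15],[0,0,0.1],[0,0,0.1],[0,0,0],[0,0,0]], angular=[[0,0,0],[0,0,0],[0,0,0],[0,0,0],[0,0,0],[0,0,0],[0,0,0]])

```text
clock: 11.45
position: [0.5298, 0.3, 0.0762]
ee_rot: [0.659, 3.072, 0.0]
force: [0.2, -0.4, -1.7]
width: 0.256
gripper_force: 29.9
```

```bash
python3 -c "
from h import *
st()
cv2.imwrite('pics/s4.png',cv2.resize(arm.get_image('scene')['frame'][110:230,200:360,::-1],None,fx=4,fy=4))"
```

```text
{'clock': 11.45, 'position': [0.5298, 0.3, 0.0762], 'ee_rot': [0.6595, 3.0716, 0.0], 'joints': [-0.7405, 0.5684, 0.1999, 1.7852, -0.1492, 0.8026, 0.6805], 'force': [0.2234, -0.4131, -1.6954], 'width': 0.2562, 'gripper_force': 29.95}
```

View pics/s4.png

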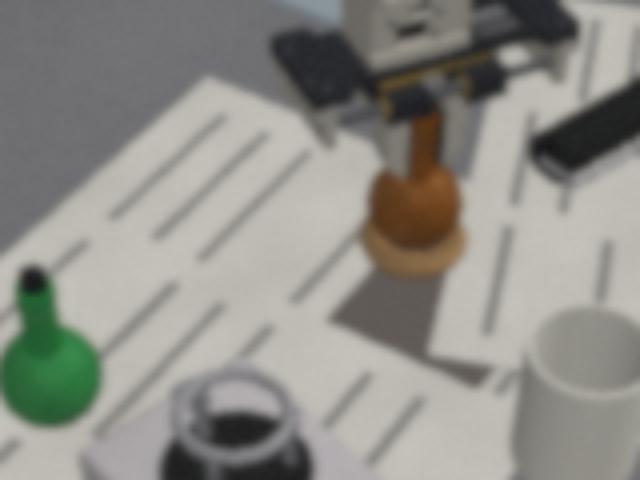

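The flask's ball is in the cork ring (crop 415,210 above 413,250), still carried by the gripper with about 1.7 N on it. I'll lower it a few more tenths of a millimetre at a time.

Request:
carry_out(claw=[1.5,1.5,1.5], delta_pos=[[0,0,0.1],[0,0,0.1],[0,0,0]], angular=[[0,0,0],[0,0,0],[0,0,0]])

```text
clock: 11.8
position: [0.5305, 0.3003, 0.0747]
ee_rot: [0.659, 3.07, 0.002]
force: [1.0, 0.2, 2.6]
width: 0.256
gripper_force: 30.0
```

Request:
carry_out(claw=[3,3.5,4.5,6,7,7,7,7,7,7,7,7,7,7,7,7,7], delta_pos=[[0,0,0],[0,0,0],[0,0,0],[0,0,0],[0,0,0],[0,0,0],[0,0,0],[0,0,-1],[0,0,-2],[0,0,-2],[0,0,-2],[0,0,-3],[0,0,-3],[0,0,-3],[0,0,-3],[0,0,-1],[0,0,0]], angular=[[0,0,0],[0,0,0],[0,0,0],[0,0,0],[0,0,0],[0,0,0],[0,0,0],[0,0,0],[0,0,0],[0,0,0],[0,0,0],[0,0,0],[0,0,0],[0,0,0],[0,0,0],[0,0,0],[0,0,0]])

```text
clock: 13.5
position: [0.5305, 0.3004, 0.2762]
ee_rot: [0.659, 3.069, 0.004]
force: [-0.5, 0.5, 0.1]
width: 0.763
gripper_force: 0.0
```

```bash
python3 -c "
from h import *
st()
for n in ('wrist','scene'):
  p=arm.get_image(n)
  if n=='wrist':cv2.imwrite('pics/w5.png',p['frame'][:,:,::-1])
  for r in arm.place_of('small_flask',p): print(n,r['conf'],at_z(p,r['centre'],.006).round(4))
  for r in arm.place_of('rest_a',p): print(n,'rest',r['conf'],at_z(p,r['centre'],0).round(4))
"
```

```text
{'clock': 13.5, 'position': [0.5305, 0.3004, 0.2762], 'ee_rot': [0.6589, 3.0693, 0.0041], 'joints': [-0.7775, 0.3734, 0.2481, 1.558, -0.0959, 1.2185, 0.6349], 'force': [-0.4746, 0.5115, 0.0608], 'width': 0.7634, 'gripper_force': 0.0}
wrist 0.67 [0.4539 0.0254 0.006 ]
scene 0.76 [0.4578 0.012  0.006 ]
scene 0.41 [0.5553 0.0923 0.006 ]
scene rest 0.87 [ 0.4878 -0.2994  0.    ]
scene rest 0.54 [0.5267 0.2983 0.    ]
```

View pics/w5.png

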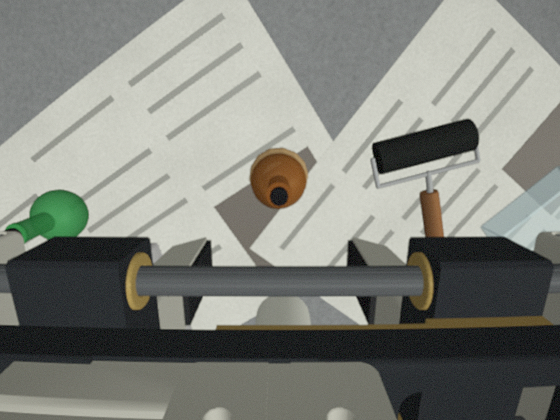

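The small flask stands upright in the cork ring at (278,180), released. Next I go over the large flask.

Request:
carry_out(claw=[8,8,8,8,8,8,8,8,8,8,8,8,8,8,8,8,8,8,8,8], delta_pos=[[-0.4,-1,0],[-0.8,-2.2,0],[-1.2,-3.2,0],[-1.2,-3.2,0],[-1.2,-3.2,0],[-1.2,-3.2,0],[-1.2,-3.2,0],[-1.2,-3.2,0],[-1.2,-3.2,0],[-1.2,-3.2,0],[-1.2,-3.2,0],[-1.2,-3.2,0],[-1.2,-3.2,0],[-1.2,-3.2,0],[-1.2,-3.2,0],[-1.2,-3.2,0],[-1.2,-3.2,0],[-1.1,-3,0],[-0.5,-2,0],[0,0,0]], angular=[[0,0,0],[0,0,0],[0,0,0],[0,0,0],[0,0,0],[0,0,0],[0,0,0],[0,0,0],[0,0,0],[0,0,0],[0,0,0],[0,0,0],[0,0,0],[0,0,0],[0,0,0],[0,0,0],[0,0,0],[0,0,0],[0,0,0],[0,0,0]])

```text
clock: 15.8
position: [0.4864, -0.3019, 0.274]
ee_rot: [-0.668, -3.069, 0.003]
force: [-0.6, 0.7, 0.4]
width: 0.872
gripper_force: 0.0
```

```bash
python3 -c "
from h import *
s=st()
p=arm.get_image('wrist');cv2.imwrite('pics/w6.png',p['frame'][:,:,::-1])
for r in arm.place_of('large_flask',p): print(r['conf'],np.array(r['centre'])*[560,420],at_z(p,r['centre'],.008).round(4))
for r in arm.trace('large_flask',p): 
  v,u=np.nonzero(r['region']); print('tr',r['conf'],u.min(),u.max(),v.min(),v.max())
hsv=cv2.cvtColor(p['frame'],cv2.COLOR_RGB2HSV)
k,lab,stt,cen=cv2.connectedComponentsWithStats((hsv[...,2]<45).astype(np.uint8))
for i in range(1,k):
  if 80<stt[i,4]<1500 and cen[i,1]<240: print(stt[i],cen[i].round(1),at_z(p,(cen[i]+.5)/[560,420],.143).round(4))
"
```

```text
{'clock': 15.8, 'position': [0.4864, -0.3019, 0.274], 'ee_rot': [-0.6681, -3.069, 0.003], 'joints': [0.0721, 0.33, 0.5278, 1.6666, -0.1743, 1.1925, 1.7831], 'force': [-0.5895, 0.6628, 0.3699], 'width': 0.8719, 'gripper_force': 0.0}
0.72 [280.784 176.904] [ 0.4869 -0.3006  0.008 ]
0.68 [370.72 154.98] [ 0.5092 -0.1828  0.008 ]
tr 0.65 250 317 151 217
tr 0.59 347 422 122 189
[539 129  21  65 896] [550.5 161.8] [ 0.5569 -0.0604  0.143 ]
[398 156  24  22 415] [409.2 166.2] [ 0.5065 -0.1833  0.143 ]
[274 191  21  23 382] [284.  201.8] [ 0.4898 -0.2986  0.143 ]
```

View pics/w6.png

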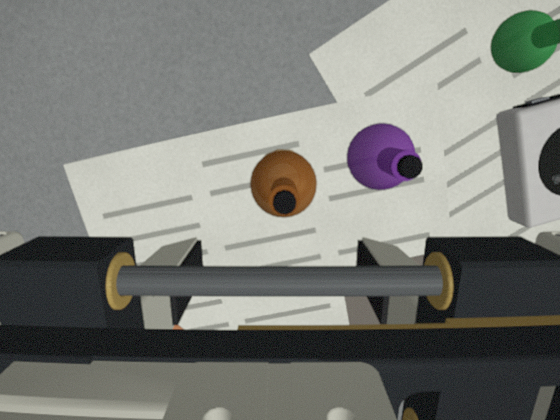

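The large amber flask stands at (283,185), stopper (284,202), with the purple one clear at (383,157). I descend and grip.

Request:
carry_out(claw=[8,8,8,8,8,8,8,8,8,8,8,2,2,2,2,2,2,2,2,2], delta_pos=[[-0.1,0.4,1],[0,0,2],[0,0,2],[0,0,2],[0,0,2],[0,0,2],[0,0,2],[0,0,2],[0,0,2],[0,0,1.1],[0,0,0],[0,0,0],[0,0,0],[0,0,0],[0,0,0],[0,0,0],[0,0,0],[0,0,0],[0,0,0],[0,0,0]], angular=[[0,0,0],[0,0,0],[0,0,0],[0,0,0],[0,0,0],[0,0,0],[0,0,0],[0,0,0],[0,0,0],[0,0,0],[0,0,0],[0,0,0],[0,0,0],[0,0,0],[0,0,0],[0,0,0],[0,0,0],[0,0,0],[0,0,0],[0,0,0]], force=45)

```text
clock: 17.95
position: [0.491, -0.2959, 0.0935]
ee_rot: [0.661, 3.071, -0.002]
force: [-2.6, -5.1, 3.3]
width: 0.3
gripper_force: 44.8
```

Request:
carry_out(claw=[2,2,2,2,2], delta_pos=[[0,0,0],[0,0,0],[0,0,0],[0,0,0],[0,0,0]], angular=[[0,0,0],[0,0,0],[0,0,0],[0,0,0],[0,0,0]])

```text
clock: 18.45
position: [0.491, -0.2959, 0.0935]
ee_rot: [0.661, 3.071, -0.002]
force: [-2.3, -4.2, 3.2]
width: 0.301
gripper_force: 44.8
```

Request:
carry_out(claw=[2,2,2,2,2,2,2,2,2,2,2,2], delta_pos=[[0,0,-0.5],[0,0,-1],[0,0,-2],[0,0,-2],[0,0,-2],[0,0,-2],[0,0,-2],[0,0,-2],[0,0,-2],[0,0,-1.5],[0,0,-1],[0,0,0]], angular=[[0,0,0],[0,0,0],[0,0,0],[0,0,0],[0,0,0],[0,0,0],[0,0,0],[0,0,0],[0,0,0],[0,0,0],[0,0,0],[0,0,0]])

```text
clock: 19.65
position: [0.4919, -0.2945, 0.2746]
ee_rot: [0.658, 3.07, 0.0]
force: [0.4, 0.6, -4.3]
width: 0.298
gripper_force: 44.9
```

Request:
carry_out(claw=[2,2,2,2,2,2,2,2,2,2,2,2,2,2,2,2,2,2], delta_pos=[[0.1,1,0],[0.2,2,0],[0.2,2.5,0],[0.2,2.5,0],[0.2,2.5,0],[0.2,2.5,0],[0.2,2.5,0],[0.2,2.5,0],[0.2,2.5,0],[0.2,2.5,0],[0.2,2.5,0],[0.2,2.5,0],[0.2,2.5,0],[0.2,2.5,0],[0.2,1.5,0],[0.2,1,0],[0,0,0],[0,0,0]], angular=[[0,0,0],[0,0,0],[0,0,0],[0,0,0],[0,0,0],[0,0,0],[0,0,0],[0,0,0],[0,0,0],[0,0,0],[0,0,0],[0,0,0],[0,0,0],[0,0,0],[0,0,0],[0,0,0],[0,0,0],[0,0,0]])

```text
clock: 21.45
position: [0.6084, 0.0407, 0.2731]
ee_rot: [-0.661, -3.071, 0.001]
force: [0.5, -1.4, -3.4]
width: 0.297
gripper_force: 44.9
```

```bash
python3 -c "
from h import *
s=st()
for n in ('wrist','scene','top'):
  p=arm.get_image(n);cv2.imwrite(f'pics/{n}7.png',p['frame'][:,:,::-1])
  for l,z in (('cradle_ring',.1),('mixer',0)):
    for r in arm.place_of(l,p): print(n,l,r['conf'],(np.array(r['centre'])*[560,420]).round(),at_z(p,r['centre'],z).round(4))
  for r in arm.place_of('large_flask',p): print(n,'flask',r['conf'],(np.array(r['centre'])*[560,420]).round(),at_z(p,r['centre'],s['position'][2]-.0855).round(4))
"
```

```text
{'clock': 21.45, 'position': [0.6084, 0.0407, 0.2731], 'ee_rot': [-0.6608, -3.071, 0.0014], 'joints': [-0.4395, 0.3875, 0.4084, 1.5684, -0.1597, 1.2195, 1.144], 'force': [0.4518, -1.4443, -3.3556], 'width': 0.297, 'gripper_force': 44.8694}
wrist mixer 0.72 [276. 178.] [0.6087 0.0356 0.    ]
wrist flask 0.83 [100. 182.] [ 0.5281 -0.0746  0.1876]
wrist flask 0.6 [276. 212.] [0.6062 0.0388 0.1876]
scene cradle_ring 0.94 [259. 212.] [0.6077 0.0391 0.1   ]
scene mixer 0.62 [257. 240.] [0.6041 0.0321 0.    ]
scene flask 0.86 [257. 183.] [0.602  0.0428 0.1876]
scene flask 0.7 [162. 274.] [ 0.635  -0.2311  0.1876]
top cradle_ring 0.41 [411. 249.] [ 0.4857 -0.2712  0.1   ]
top flask 0.63 [372. 246.] [ 0.4867 -0.1466  0.1876]
```

View pics/wrist7.png

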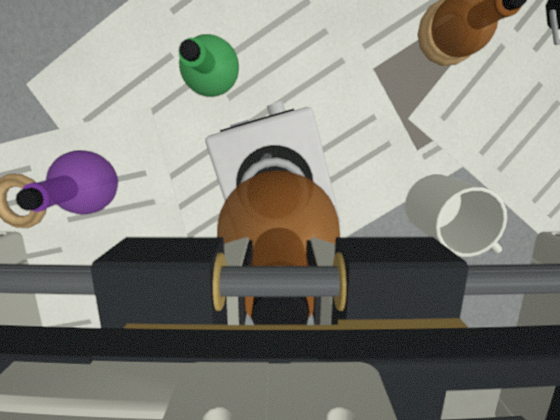

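The large flask hangs upright at (277,230) over the ring at (274,175), about 5 mm too far in y. I'll correct that and lower it to just above the seat.

Request:
carry_out(claw=[2,2,2,2,2,2,2,2,2], delta_pos=[[-0.2,-0.4,0.8],[0,0,1.5],[0,0,2],[0,0,2],[0,0,1],[0,0,0.8],[0,0,0.5],[0,0,0],[0,0,0]], angular=[[0,0,0],[0,0,0],[0,0,0],[0,0,0],[0,0,0],[0,0,0],[0,0,0],[0,0,0],[0,0,0]])

```text
clock: 22.95
position: [0.6094, 0.0374, 0.1878]
ee_rot: [0.659, 3.071, 0.0]
force: [-0.3, -0.6, -2.5]
width: 0.298
gripper_force: 44.9
```

Request:
carry_out(claw=[2,2,2,2,2,2], delta_pos=[[0,0,0.3],[0,0,0.3],[0,0,0.3],[0,0,0.2],[0,0,0],[0,0,0]], angular=[[0,0,0],[0,0,0],[0,0,0],[0,0,0],[0,0,0],[0,0,0]])

```text
clock: 23.55
position: [0.6089, 0.0372, 0.1764]
ee_rot: [-0.66, -3.072, 0.0]
force: [-1.4, -0.3, -1.1]
width: 0.298
gripper_force: 44.9
```

Request:
carry_out(claw=[2,2,2,2,2,2,2], delta_pos=[[0,0,0.2],[0,0,0.2],[0,0,0.2],[0,0,0.2],[0,0,0.2],[0,0,0],[0,0,0]], angular=[[0,0,0],[0,0,0],[0,0,0],[0,0,0],[0,0,0],[0,0,0],[0,0,0]])

```text
clock: 24.25
position: [0.609, 0.0373, 0.1663]
ee_rot: [0.659, 3.072, -0.0]
force: [-2.7, -1.6, 3.6]
width: 0.299
gripper_force: 44.9
```

Request:
carry_out(claw=[2,2,2,2,2,2,2,2], delta_pos=[[0.1,-0.1,0.2],[0,0,0.2],[0,0,0.2],[0,0,0.2],[0,0,0.2],[0,0,0.1],[0,0,0],[0,0,0]], angular=[[0,0,0],[0,0,0],[0,0,0],[0,0,0],[0,0,0],[0,0,0],[0,0,0],[0,0,0]])

```text
clock: 25.05
position: [0.6079, 0.0366, 0.1556]
ee_rot: [0.66, 3.071, 0.0]
force: [-2.1, -2.3, 7.6]
width: 0.297
gripper_force: 44.9
```

```bash
python3 -c "
from h import *
s=st()
p=arm.get_image('scene');cv2.imwrite('pics/s8.png',cv2.resize(p['frame'][130:280,190:370,::-1],None,fx=4,fy=4))
for r in arm.place_of('cradle_ring',p): print(r['conf'],at_z(p,r['centre'],.08).round(4))
for r in arm.place_of('large_flask',p): print('fl',r['conf'],at_z(p,r['centre'],.07).round(4))
"
```

```text
{'clock': 25.05, 'position': [0.6079, 0.0366, 0.1556], 'ee_rot': [0.6596, 3.0708, 0.0001], 'joints': [-0.4069, 0.4871, 0.3747, 1.7238, -0.2091, 0.9693, 1.1945], 'force': [-2.1218, -2.3294, 7.5982], 'width': 0.2967, 'gripper_force': 44.8987}
0.57 [0.6067 0.035  0.08  ]
fl 0.6 [ 0.5514 -0.2017  0.07  ]
fl 0.59 [0.6055 0.0365 0.07  ]
```

View pics/s8.png

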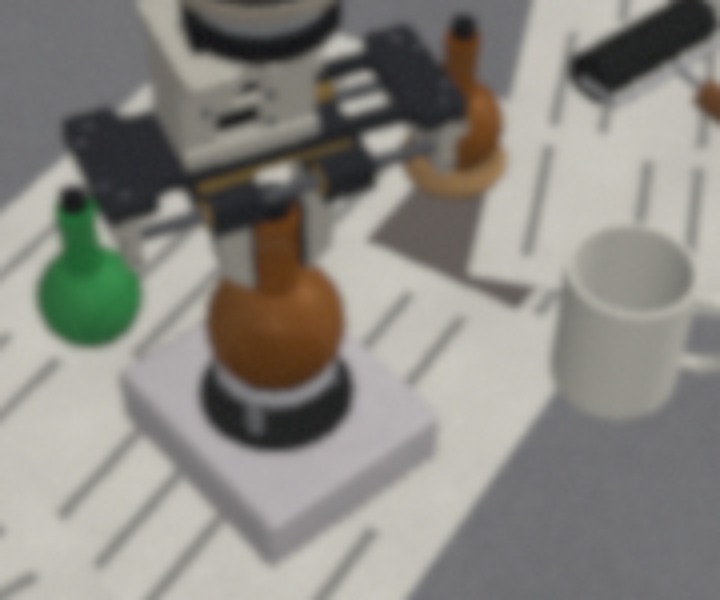

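The crop shows the large flask upright at (275,330), pressed into the lowered ring. About 11 N in total (7.6 N push plus the flask's weight) matches roughly 19–20 mm of ring travel. The small flask stands in its cork ring at (460,130). I'm handing in.

```bash
python3 -c "
from h import *
print(arm.sign_off())"
```

```text
the job is handed in; nothing more can be done
None
```

I handed the job in at about 25 s with no verdict returned: the small flask is upright and released in the cork ring, and the large flask is held in the mixer ring, pressed about 19–20 mm down (estimated from tool height and force).

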